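# Change over the open doll showcase

## Robot

A 6-joint arm with a two-finger parallel gripper is mounted at the origin on a cart in front of the work surface, level with it; the furniture and walls round the work are solid. World frame = base frame: x ahead of the robot, y to its left, z up, the work surface at z = 0. Lengths are in m, angles in rad, forces in N, time in s.
With the tool pointing down it reaches from about 0.35 to 0.775 m from the base axis. Payload 5.5 kg.
Tool frame: the origin (TCP) lies at the very end of the fingers, on their centre line; the grasp point (between the pads) lies 19 mm behind it; z points along the fingers, y is the line along which they close (so a half turn about z gives the same grasp; the last joint's range is limited). The gripper opens to 85 mm and grips with 20 to 120 N. Pads are 22 mm wide; open, the fingers measure 114 mm over their backs; the gripper's body (76 mm by 85 mm) begins 54 mm behind the grasp point. The pads swing forward as they close: fully open they stand 13 mm farther back than shut.
Start: joints at [-1.343, 0.313, 0.046, 1.304, 0, 1.431], TCP at [0.207, -0.537, 0.231] pointing down, gripper open.
Joint ranges: [-2.76, 2.76], [-0.86, 1.69], [-1.03, 1.26], [-2.2, 2.34], [-1.47, 1.5], [-3.14, 3.14]. Speed limits (rad/s): [2.57, 2.57, 3.14, 3.14, 3.14, 3.14].

## Interface

Orientations are given as a rotation vector (axis times angle).
In Python, from bench import arm gives the robot as it stands.
- The arm moves only by the shell command python3 -m creep 'ROWS' [FORCE]. ROWS is JSON, a list of rows, each a list of 3 entries, a list of its own where there are three numbers: the shift along the tool's x, y, z normalised to -1 to 1, where 1 is 30 mm, then the turn, a rotation vector about the tool's x, y, z normalised to -1 to 1, where 1 is 6 degrees, then the finger opening in mm, from 0 to 85.4. In form: [[[x, y, z], [wx, wy, wz], hand], ...]. A call has 1 to 5 rows; each row shifts and turns the commanded pose from where the row before left it, along the tool's axes as they then stand; what a row does not reach is not made up. A row lasts 1/8 s, in which the tool goes at most 62.5 mm and 10.7 degrees, less where a joint would pass 70% of its speed; a pose out of reach is approached as far as the arm can. A call with a number of a shift or a turn outside -1 to 1 is refused whole. A call with a gripper value outside its range is refused whole. The fingers move at their own pace and stop on an object; FORCE is the grip in N (left out, the last holds). Time passes only in rows, so rows that do not move let the fingers close. It gives the time, the measured TCP pose, the force, the opening and the grip force at its end, in the units of the state.
- arm.sense(): the state, without advancing time (a new reading comes with each control period).
- arm.get_image(name): name is "scene" or "top"; returns the picture (420x560x3 uint8, red, green, blue); there is no depth.
- arm.camera_model(name): a dict with "mtx" (3x3 intrinsics, pixels), "world_to_cam" (4x4, takes a point from world to camera coordinates). Camera axes: x right, y down, z forward; pixel columns grow to the right and rows downward; lengths in m; the calibration is good to about 2 mm. A picture is of the moment at which its call begins. camera_model takes no time and is no camera call.
- arm.hand_in(): hands the job in; it is judged then, once.
Trained networks look in the newest picture that a camera, given by its name, has taken for a name from the list of things; names that differ only in an ending like _2 or _b are one class to them, and where a whole thing is asked for, a point or a joint stands for the part that bears it (a point fixed in the world has none). Each returns a list of dicts, best first, with "p" (0 to 1); they miss things now and then, are a little off and sometimes report something else, mostly with a low value. They report only what shows in the picture. A call takes as long as a camera call.
- arm.boxes_of(label, camera): "xyz" ([x, y, z] in m, in world coordinates, good to about 4 mm: the middle of the surface that is visible of it).
- arm.tip_of(label, camera): "xyz" ([x, y, z] in m, in world coordinates, good to about 4 mm: a listed point, or the origin of a listed thing).
The state is a dict: "time_s": time; "q": joint angles; "qvel": joint speeds; "tau": joint torques, N m; "ee_pos": TCP position; "tcp_rot": TCP orientation; "wrist_force": force on the tool from outside, world axes, zero at the start; "ft_torque": the same for the moment, N m; "width": finger opening in m; "grip_force": force on a finger pad.
Only numpy, scipy, OpenCV 4.12 (cv2) and the standard library are available. Lean on these libraries where they do the work, as an engineer would, in place of code of your own. Each camera call takes 0.05 s, during which the arm holds its last target. There are 200 camera calls.

## Task

Two small doll showcases with handleless push-to-open doors stand on the counter, and only one of them may stand open at a time. First push the open door, the one of the black doll's case, fully shut so that its catch holds it; then press the door of the other case, the one of the red-banded doll, to release its catch so that it springs ajar, and push that door wide open with the fingers. Be gentle with the doors, leave both dolls standing in their cases without touching them, and do not push over or shift the goods round about.

Things in the scene. Friction and masses are not known exactly. Their poses are not given: they have to be found in the camera images.
- black_case: wooden showcase, 90 mm deep, 170 wide, 205 high, fixed, clear top; the black doll is in it. Door: pale wood frame with clear pane, 168 wide, 10 thick, no handle, from 24 mm above the counter up to the case's top, hinged at the left (+y) side, free edge swings to the robot. Starts open. Origin: centre of underside; x from door to back, y left, z up.
- red_case: identical showcase, fixed, with the light red-banded doll in it. Its door, of the same build and hinged at the same (left) side, starts shut and held by its catch. Origin and axes as for the other case. The two cases stand side by side in either order.
- black_case_door (a joint): door of the black doll's case, rad: 0 = shut and held by the catch, positive = open, 1.75 = fully open, -0.036 = pressed right in to its stop. Light friction keeps it where it is left beyond 0.5. To shut it, push it past 0 right in to its stop and let go: the catch then holds it at 0. Below 0.5 a sprung plunger resists, and near 0 also the catch: 2 to 3 N at 110 mm from the hinge.
- red_case_door (a joint): door of the red-banded doll's case, same values. Held at 0 by a push-push catch that no pull opens: press it in 4 to 5 mm near its free edge (2 to 3 N), at any height, and let go; a sprung plunger then throws it out to about 0.5 rad, no farther. From there it moves with light friction and stays where left. Pressing a held door releases it, pressing a released one right in holds it.
- black_case_hinge (a point): hinge axis of the black doll's door, at the height of the case's top (205 mm). Fixed to the case: x into the case, y along the shut door towards the hinge, z up. Shut door: inner face in the plane x = 0, outer face at x = -10 mm, free edge at y = -168 mm; front edge of the case at x = +6 mm. Open by an angle, the door is turned about this axis with its free edge to -x.
- red_case_hinge (a point): hinge axis of the red-banded doll's door, at the height of the case's top (205 mm). Fixed to the case: x into the case, y along the shut door towards the hinge, z up. Shut door: inner face in the plane x = 0, outer face at x = -10 mm, free edge at y = -168 mm; front edge of the case at x = +6 mm. Open by an angle, the door is turned about this axis with its free edge to -x.
- black_case_push (a point): brass dot of 12 mm on the outer face of the black doll's door, 11 mm from its free edge and 38 mm below its top edge: a good place to press; it moves with the door. With the door at 0 its x axis points into the case, y along the door to the hinge, z up.
- red_case_push (a point): brass dot of 12 mm on the outer face of the red-banded doll's door, 11 mm from its free edge and 38 mm below its top edge: a good place to press; it moves with the door. With the door at 0 its x axis points into the case, y along the door to the hinge, z up.
- black_doll: turned wooden doll in black, 35 mm wide, 112 mm high, loose, standing on the floor of its case (26 mm above the counter). Origin at the centre of its underside, z axis up along the doll.
- red_doll: light turned wooden doll with red bands, 30 mm wide, 100 mm high, loose, standing on the floor of its case. Origin at the centre of its underside, z axis up along the doll.
- orange_candle: boxed candle with orange flowers, 55 x 55 x 66 mm, loose, beside the cases at the robot's right, to be left alone. Origin at the centre of its underside.
- purple_candle: boxed candle with purple flowers, 61 x 61 x 66 mm, loose, in front of the orange one, to be left alone. Origin at the centre of its underside.
- blue_candle: boxed candle with blue flowers, 56 x 56 x 66 mm, loose, at the left end of the counter, to be left alone. Origin at the centre of its underside.
- flat_sachet: flat flowered sachet, 66 x 98 x 9 mm, loose, lying in front of the cases; the doors pass over it. To be left alone. Origin at the centre of its underside.
- stick_candle: stick candle, 157 mm long, 17 mm thick, loose, lying in front of the cases; the doors pass over it. To be left alone. Origin at the centre of its underside.

How it is judged:
By the outcome, as a careful person would: the job done as asked, in the order asked, and still so for the second after the job is handed in, with the robot touching nothing.
It also fails if it takes over 54 s, if anything falls off the work surface, if the arm or the gripper's body presses on something with over 40 N, if the wrist force passes 120 N, or if a joint passes its speed limit or range.

## Working session

There is one attempt and no reset: what is moved stays moved. The work goes in short steps, Python scripts to look and compute and a shell command to move; the robot and the scene stay as the last step left them, time stands still between calls to the robot, and variables do not carry over. Pictures are saved under pics/ and viewed, at most 10 in all, crops included, and the job is handed in when it is done.

```bash
mkdir -p pics; ls; cat > h.py <<'E'
from bench import arm
import numpy as np, cv2
from scipy.spatial.transform import Rotation as R
E
python3 - <<'E'
from h import *
for c in ("scene","top"):
    cv2.imwrite(f"pics/{c}0.png",arm.get_image(c)[:,:,::-1])
    for n in "black_case red_case black_case_hinge red_case_hinge black_case_push red_case_push black_doll red_doll orange_candle purple_candle blue_candle flat_sachet stick_candle".split():
        r=arm.tip_of(n,c)
        print(c,n,[(np.round(d["xyz"],3).tolist(),round(d["p"],2)) for d in r[:2]])
s=arm.sense();print(s["time_s"],s["ee_pos"],s["tcp_rot"],R.from_rotvec(s["tcp_rot"]).as_matrix().round(2))
E
```

```text
pics
scene black_case [([0.575, 0.232, 0.0], 0.74)]
scene red_case [([0.576, -0.009, 0.0], 0.64)]
scene black_case_hinge [([0.515, 0.312, 0.21], 0.71), ([0.58, -0.011, 0.002], 0.7)]
scene red_case_hinge [([0.532, 0.076, 0.201], 0.6)]
scene black_case_push [([0.397, 0.218, 0.168], 0.96), ([0.508, -0.078, 0.168], 0.25)]
scene red_case_push [([0.505, -0.077, 0.167], 0.82)]
scene black_doll []
scene red_doll []
scene orange_candle [([0.569, -0.16, -0.003], 0.59)]
scene purple_candle [([0.486, -0.166, 0.001], 0.54)]
scene blue_candle [([0.582, 0.42, -0.002], 0.89)]
scene flat_sachet [([0.466, 0.097, -0.002], 0.94)]
scene stick_candle [([0.472, 0.299, -0.0], 0.86), ([0.577, 0.231, 0.0], 0.28)]
top black_case [([0.576, 0.237, 0.0], 0.96)]
top red_case [([0.586, -0.009, -0.001], 0.69)]
top black_case_hinge [([0.52, 0.311, 0.202], 0.65)]
top red_case_hinge [([0.536, 0.079, 0.208], 0.95), ([0.471, 0.3, 0.002], 0.53)]
top black_case_push [([0.394, 0.215, 0.167], 0.75)]
top red_case_push [([0.511, -0.08, 0.168], 0.79)]
top black_doll [([0.572, 0.24, 0.026], 0.72)]
top red_doll []
top orange_candle [([0.567, -0.155, 0.002], 0.78), ([0.573, 0.235, -0.004], 0.7)]
top purple_candle []
top blue_candle [([0.579, 0.422, -0.0], 0.9)]
top flat_sachet [([0.47, 0.097, -0.002], 0.6)]
top stick_candle [([0.472, 0.297, -0.0], 0.58), ([0.468, 0.096, -0.0], 0.22)]
1.4 [ 0.20674952 -0.53655973  0.23131909] [3.08856901e+00 5.74464631e-01 4.57009155e-05] [[ 0.93  0.36  0.  ]
 [ 0.36 -0.93 -0.  ]
 [ 0.    0.   -1.  ]]
```

View pics/scene0.png

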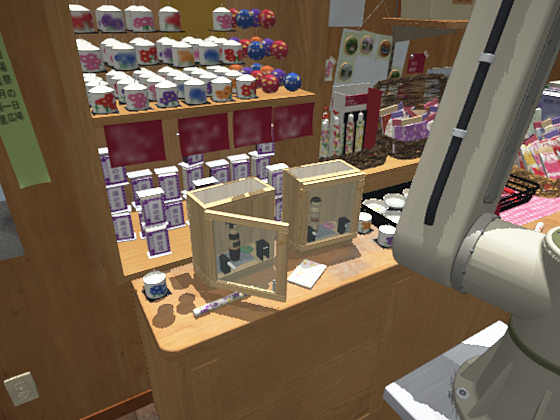

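View pics/top0.png

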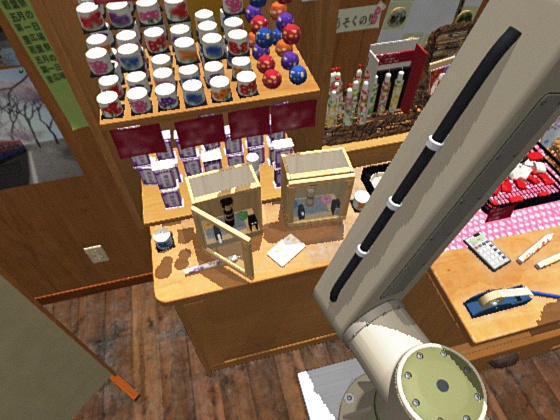

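The scene picture shows the black doll's case on the left, with its door standing open at about 0.95 rad and its free edge near (285,260). The red-banded doll's case is on the right, shut, around (325,210). The network points match both pictures. I'll go over to the left of the open door, closing the fingers and turning the tool so its x axis lies along world +y.

```bash
python3 -m creep '[[[0.8,-0.6,-0.2],[0,0,-1],0],[[0.87,-0.5,-0.2],[0,0,-1],0],[[0.91,-0.41,-0.2],[0,0,-1],0],[[0.95,-0.31,-0.2],[0,0,-1],0],[[0.98,-0.2,-0.2],[0,0,-1],0]]' 20
python3 -m creep '[[[0.99,-0.1,0],[0,0,-1],0],[[1,0,0],[0,0,-1],0],[[1,0.1,0],[0,0,-1],0],[[1,0.1,0],[0,0,-1],0],[[1,0,0],[0,0,-1],0]]'
```

```text
time_s: 2.02
ee_pos: [0.2885, -0.4097, 0.2616]
tcp_rot: [2.832, 1.359, 0.0]
wrist_force: [0.3, 0.7, 0.1]
width: 0.0002
grip_force: 0.0
time_s: 2.65
ee_pos: [0.3587, -0.2782, 0.2614]
tcp_rot: [2.383, 2.046, 0.0]
wrist_force: [-0.2, -0.0, 0.0]
width: 0.0001
grip_force: 0.0
```

```bash
python3 -m creep '[[[1,0,0],[0,0,-1],0],[[1,0,0],[0,0,-0.43],0],[[1,0,0],[0,0,0],0],[[1,0,0],[0,0,0],0],[[1,0,0],[0,0,0],0]]'
python3 -m creep '[[[1,0,0],[0,0,0],0],[[1,0,0],[0,0,0],0],[[1,0,0],[0,0,0],0],[[1,0,0],[0,0,0],0],[[1,0,0],[0,0,0],0]]'
python3 -m creep '[[[1,0,0],[0,0,0],0],[[1,0,0],[0,0,0],0],[[1,0,0],[0,0,0],0],[[1,0,0],[0,0,0],0],[[1,0,0],[0,0,0],0]]'
```

```text
time_s: 3.28
ee_pos: [0.3648, -0.1285, 0.2615]
tcp_rot: [2.228, 2.214, 0.0]
wrist_force: [0.7, -0.7, 0.5]
width: 0.0
grip_force: 0.0
time_s: 3.9
ee_pos: [0.3658, 0.0216, 0.2615]
tcp_rot: [2.228, 2.214, 0.001]
wrist_force: [-0.2, -1.0, 0.0]
width: -0.0001
grip_force: 0.0
time_s: 4.53
ee_pos: [0.3667, 0.1716, 0.2614]
tcp_rot: [2.228, 2.214, 0.001]
wrist_force: [0.6, -0.3, 0.2]
width: 0.0
grip_force: 0.0
```

```bash
python3 -m creep '[[[1,-0.1,0],[0,0,0],0],[[1,-0.1,0],[0,0,0],0],[[1,-0.1,0],[0,0,0],0],[[0.3,0,0.6],[0,0,0],0],[[0,0,1],[0,0,0],0]]'
python3 -m creep '[[[0,0,1],[0,0,0],0],[[0,0,0.95],[0,0,0],0],[[0,0,0],[0,0,0],0]]'
python3 - <<'E'
from h import *
cv2.imwrite("pics/scene1.png",arm.get_image("scene")[150:350,150:430][:,:,::-1].repeat(2,0).repeat(2,1))
for c in("scene","top"):
    if c=="top":arm.get_image(c)
    for n in("black_case_push","black_case_hinge"):
        print(c,n,[(np.round(d["xyz"],3).tolist(),round(d["p"],2)) for d in arm.tip_of(n,c)[:2]])
E
```

```text
time_s: 5.15
ee_pos: [0.3591, 0.2709, 0.2136]
tcp_rot: [2.226, 2.216, 0.004]
wrist_force: [-0.6, 0.3, 0.4]
width: 0.0002
grip_force: 0.0
time_s: 5.52
ee_pos: [0.3567, 0.2688, 0.1531]
tcp_rot: [-2.227, -2.214, 0.007]
wrist_force: [-0.1, -0.2, 0.8]
width: -0.0
grip_force: 0.0
scene black_case_push [([0.396, 0.217, 0.171], 0.95)]
scene black_case_hinge [([0.519, 0.31, 0.21], 0.92)]
top black_case_push [([0.391, 0.218, 0.167], 0.95)]
top black_case_hinge []
```

View pics/scene1.png

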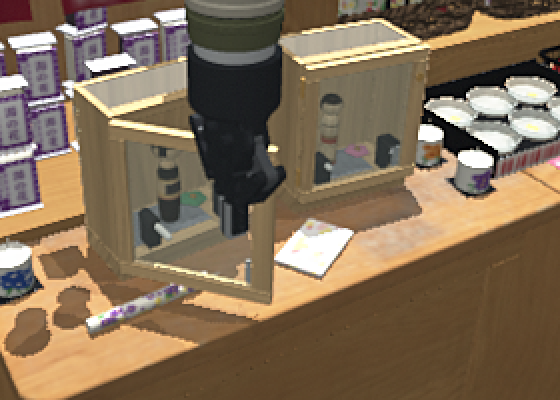

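The crop shows the fingers at about (235,215), left of and in front of the open door, with no contact. Next I push the door along its arc.

```bash
python3 -m creep '[[[-0.6,0.6,0],[0,0,0],0],[[-0.5,0.5,0],[0,0,0],0],[[-0.4,0.4,0],[0,0,0],0],[[-0.6,0.5,0],[0,0,0],0],[[-0.6,0.5,0],[0,0,0],0]]'
python3 -m creep '[[[-0.4,0.5,0],[0,0,0],0],[[-0.3,0.5,0],[0,0,0],0],[[-0.2,0.4,0],[0,0,0],0],[[-0.1,0.3,0],[0,0,0],0],[[0,0,0],[0,0,0],0]]'
python3 - <<'E'
from h import *
for c in("scene","top"):
    im=arm.get_image(c)
    if c=="scene": cv2.imwrite("pics/scene2.png",im[150:350,150:430][:,:,::-1].repeat(2,0).repeat(2,1))
    print(c,[(np.round(d["xyz"],3).tolist(),round(d["p"],2)) for d in arm.tip_of("black_case_push",c)[:2]])
E
```

```text
time_s: 6.45
ee_pos: [0.4335, 0.1879, 0.1554]
tcp_rot: [-2.228, -2.215, -0.002]
wrist_force: [-1.8, 1.0, 2.3]
width: 0.0002
grip_force: 0.0
time_s: 7.08
ee_pos: [0.4841, 0.1576, 0.1546]
tcp_rot: [2.228, 2.214, -0.001]
wrist_force: [-1.6, -0.8, 1.9]
width: -0.0002
grip_force: 0.0
scene [([0.524, 0.158, 0.171], 0.63)]
top []
```

View pics/scene2.png

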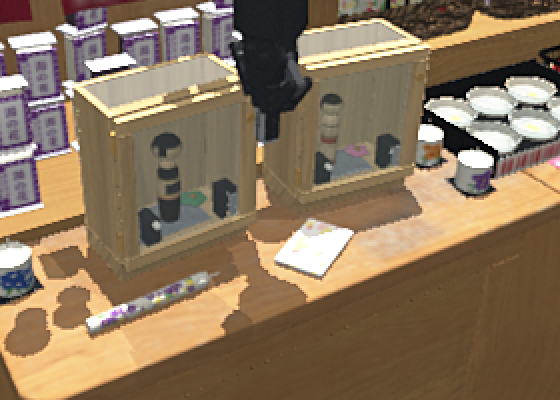

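The crop shows the black door almost shut, with the fingers at its free edge near (270,130). I'll continue in small steps and watch the force.

```bash
python3 -m creep '[[[0,0.15,0],[0,0,0],0],[[0,0.15,0],[0,0,0],0],[[0,0,0],[0,0,0],0]]'
python3 -m creep '[[[0,0.13,0],[0,0,0],0],[[0,0,0],[0,0,0],0]]'
python3 -m creep '[[[0,0.1,0],[0,0,0],0],[[0,0,0],[0,0,0],0]]'
```

```text
time_s: 7.65
ee_pos: [0.4912, 0.158, 0.1546]
tcp_rot: [-2.226, -2.214, 0.003]
wrist_force: [-6.2, 1.1, 4.6]
width: -0.0002
grip_force: 0.0
time_s: 7.9
ee_pos: [0.4916, 0.158, 0.1545]
tcp_rot: [-2.222, -2.212, 0.01]
wrist_force: [-17.2, -1.1, 11.3]
width: -0.0001
grip_force: 0.0
time_s: 8.15
ee_pos: [0.4918, 0.1579, 0.1545]
tcp_rot: [-2.219, -2.21, 0.016]
wrist_force: [-26.7, -0.6, 17.5]
width: -0.0003
grip_force: 0.0
```

It's at its stop, so I'll back off and check.

```bash
python3 -m creep '[[[0,-0.4,0],[0,0,0],0],[[0,-0.4,0],[0,0,0],0],[[0,-0.8,0],[0,0,0],0],[[0,-1,0],[0,0,0],0],[[-0.6,-1,0],[0,0,0],0]]'
python3 - <<'E'
from h import *
for c in("scene","top"):
    im=arm.get_image(c)
    if c=="top": cv2.imwrite("pics/top3.png",im[130:290,140:380][:,:,::-1].repeat(3,0).repeat(3,1))
    for n in("black_case_push","red_case_push","red_case_hinge","black_case_hinge"):
        print(c,n,[(np.round(d["xyz"],3).tolist(),round(d["p"],2)) for d in arm.tip_of(n,c)[:2]])
E
```

```text
time_s: 8.78
ee_pos: [0.3912, 0.1408, 0.1548]
tcp_rot: [2.226, 2.216, 0.002]
wrist_force: [0.5, -0.4, 0.0]
width: 0.0001
grip_force: 0.0
scene black_case_push [([0.524, 0.157, 0.169], 0.66), ([0.486, -0.17, 0.0], 0.17)]
scene red_case_push [([0.51, -0.077, 0.167], 0.69), ([0.469, 0.099, 0.001], 0.6)]
scene red_case_hinge [([0.535, 0.078, 0.202], 0.66)]
scene black_case_hinge [([0.516, 0.312, 0.208], 0.93)]
top black_case_push []
top red_case_push []
top red_case_hinge []
top black_case_hinge [([0.52, 0.314, 0.203], 0.95)]
```

View pics/top3.png

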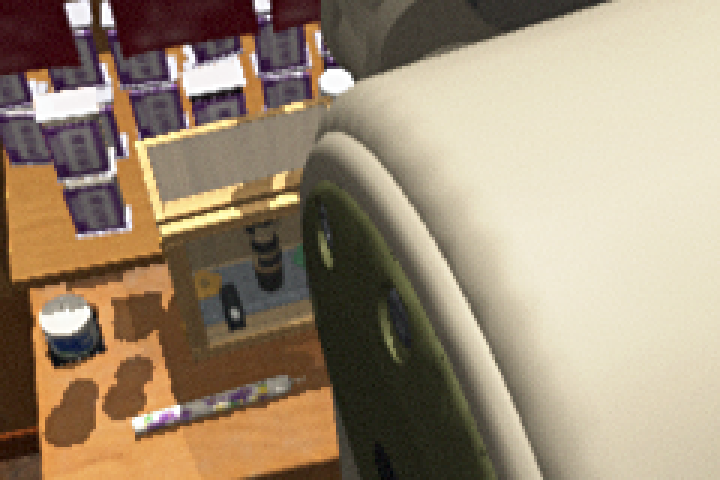

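The top crop shows the black door shut, with its doll standing at (265,255) and the stick candle in place. The measured dot also fits the shut pose. The bulge of the finger linkage touched first on this press, so I'll hold the tips higher (z≈0.18) for the red door.

```bash
python3 -m creep '[[[-1,0,-0.4],[0,0,0],0],[[-1,0,-0.4],[0,0,0],0],[[-1,0,0],[0,0,0],0],[[-1,0,0],[0,0,0],0],[[-1,0.5,0],[0,0,0],0]]'
python3 -m creep '[[[-1,0.7,0],[0,0,0],0],[[-0.9,0.6,0],[0,0,0],0],[[0,0.3,0],[0,0,0],0],[[0,0.3,0],[0,0,0],0],[[0,0,0],[0,0,0],0]]'
python3 -m creep '[[[0,0.3,0],[0,0,0],0],[[0,0,0],[0,0,0],0]]'
```

```text
time_s: 9.9
ee_pos: [0.4053, -0.0105, 0.1788]
tcp_rot: [-2.228, -2.215, 0.0]
wrist_force: [0.2, 0.3, -0.9]
width: -0.0002
grip_force: 0.0
time_s: 10.52
ee_pos: [0.4624, -0.0662, 0.1786]
tcp_rot: [-2.226, -2.216, 0.0]
wrist_force: [0.9, -0.1, 0.6]
width: -0.0001
grip_force: 0.0
time_s: 10.78
ee_pos: [0.4717, -0.0666, 0.1789]
tcp_rot: [2.227, 2.215, 0.0]
wrist_force: [0.6, -0.2, -0.1]
width: 0.0002
grip_force: 0.0
```

```bash
python3 -m creep '[[[-0.2,0.2,0],[0,0,0],0],[[0,0,0],[0,0,0],0]]'
python3 -m creep '[[[0,0.15,0],[0,0,0],0],[[0,0,0],[0,0,0],0]]'
```

```text
time_s: 11.02
ee_pos: [0.4776, -0.0735, 0.1789]
tcp_rot: [2.228, 2.214, 0.0]
wrist_force: [-0.3, -0.9, -0.5]
width: 0.0001
grip_force: 0.0
time_s: 11.28
ee_pos: [0.4819, -0.0732, 0.1788]
tcp_rot: [2.228, 2.214, 0.0]
wrist_force: [-0.7, 0.2, 0.2]
width: 0.0002
grip_force: 0.0
```

```bash
python3 -m creep '[[[0,0.15,0],[0,0,0],0],[[0,0,0],[0,0,0],0]]'
python3 -m creep '[[[0,0.1,0],[0,0,0],0],[[0,0,0],[0,0,0],0]]'
```

```text
time_s: 11.52
ee_pos: [0.4865, -0.0732, 0.1788]
tcp_rot: [2.228, 2.215, 0.0]
wrist_force: [0.2, -0.6, -0.7]
width: -0.0001
grip_force: 0.0
time_s: 11.78
ee_pos: [0.4894, -0.0731, 0.1788]
tcp_rot: [2.228, 2.215, 0.0]
wrist_force: [0.0, -0.2, 0.0]
width: 0.0
grip_force: 0.0
```

```bash
python3 -m creep '[[[0,0.1,0],[0,0,0],0],[[0,0,0],[0,0,0],0]]'
python3 -m creep '[[[0,0.1,0],[0,0,0],0],[[0,0,0],[0,0,0],0]]'
```

```text
time_s: 12.02
ee_pos: [0.4924, -0.0732, 0.1788]
tcp_rot: [2.228, 2.215, 0.0]
wrist_force: [-0.4, -0.2, -0.2]
width: 0.0002
grip_force: 0.0
time_s: 12.28
ee_pos: [0.4954, -0.0732, 0.1788]
tcp_rot: [2.228, 2.215, 0.0]
wrist_force: [0.8, -0.1, -0.3]
width: 0.0004
grip_force: 0.0
```

```bash
python3 -m creep '[[[0,0.1,0],[0,0,0],0],[[0,0,0],[0,0,0],0]]'
python3 -m creep '[[[0,0.1,0],[0,0,0],0],[[0,0,0],[0,0,0],0]]'
python3 -m creep '[[[0,0.07,0],[0,0,0],0],[[0,0,0],[0,0,0],0]]'
```

```text
time_s: 12.52
ee_pos: [0.4981, -0.0732, 0.1787]
tcp_rot: [-2.228, -2.215, 0.001]
wrist_force: [0.1, -0.2, -0.1]
width: 0.0001
grip_force: 0.3
time_s: 12.78
ee_pos: [0.5012, -0.0733, 0.1787]
tcp_rot: [-2.228, -2.215, 0.0]
wrist_force: [-0.9, -0.7, 0.6]
width: -0.0001
grip_force: 0.5
time_s: 13.02
ee_pos: [0.5033, -0.0733, 0.1787]
tcp_rot: [2.228, 2.215, -0.0]
wrist_force: [-0.7, 0.5, 0.2]
width: -0.0004
grip_force: 0.5
```

```bash
python3 -m creep '[[[0,0.05,0],[0,0,0],0],[[0,0,0],[0,0,0],0]]'
python3 -m creep '[[[0,0.05,0],[0,0,0],0],[[0,0,0],[0,0,0],0]]'
```

```text
time_s: 13.28
ee_pos: [0.5046, -0.0733, 0.1787]
tcp_rot: [-2.228, -2.215, 0.001]
wrist_force: [-1.9, -1.0, 0.2]
width: -0.0003
grip_force: 1.0
time_s: 13.52
ee_pos: [0.5048, -0.0733, 0.1787]
tcp_rot: [-2.227, -2.213, 0.004]
wrist_force: [-5.9, -1.2, 2.5]
width: 0.0
grip_force: 3.2
```

At its stop. Now I let go and clear the door's swing.

```bash
python3 -m creep '[[[0,-0.5,0],[0,0,0],0],[[0,-1,0],[0,0,0],0],[[-0.4,-1,0],[0,0,0],0],[[-1,-1,0],[0,0,0],0],[[-1,-1,0],[0,0,0],0]]'
python3 -m creep '[[[-1,0,0],[0,0,0],0],[[0,0,0],[0,0,0],0]]'
python3 - <<'E'
from h import *
for c in("scene","top"):
    im=arm.get_image(c)
    if c=="scene": cv2.imwrite("pics/scene4.png",im[150:350,150:430][:,:,::-1].repeat(2,0).repeat(2,1))
    for n in("black_case_push","red_case_push"):
        print(c,n,[(np.round(d["xyz"],3).tolist(),round(d["p"],2)) for d in arm.tip_of(n,c)[:2]])
E
```

```text
time_s: 14.15
ee_pos: [0.3701, -0.1447, 0.1791]
tcp_rot: [2.225, 2.215, 0.002]
wrist_force: [0.2, -0.0, 0.0]
width: 0.0003
grip_force: 0.0
time_s: 14.4
ee_pos: [0.3708, -0.176, 0.1793]
tcp_rot: [2.23, 2.209, 0.001]
wrist_force: [-0.7, 0.6, -0.3]
width: -0.0004
grip_force: 0.0
scene black_case_push [([0.524, 0.156, 0.169], 0.96)]
scene red_case_push [([0.434, -0.046, 0.166], 0.72)]
top black_case_push [([0.519, 0.157, 0.167], 0.72)]
top red_case_push []
```

View pics/scene4.png

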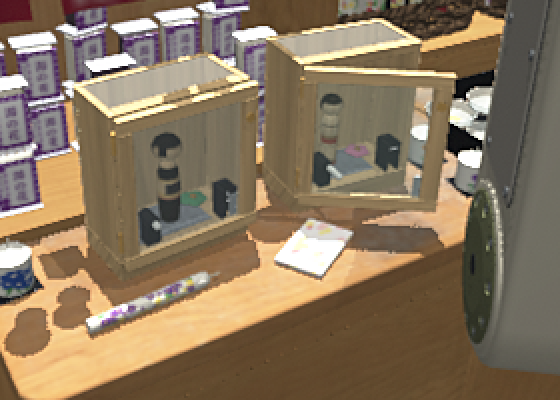

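The crop shows the red door ajar at about 0.5 rad, with its free edge near (440,140). The black case is still shut and both dolls are standing. I go in behind the free edge from the right.

```bash
python3 -m creep '[[[0,0.8,0],[0,0,0],0],[[0.4,1,0],[0,0,0],0],[[0.8,1,0],[0,0,0],0],[[0.8,0.6,0],[0,0,0],0],[[0.8,0,0],[0,0,0],0]]'
python3 -m creep '[[[0.6,0,0],[0,0,0],0],[[0.6,0,0],[0,0,0],0],[[0,0,0],[0,0,0],0]]'
```

```text
time_s: 15.32
ee_pos: [0.4745, -0.0895, 0.1785]
tcp_rot: [2.226, 2.217, 0.0]
wrist_force: [0.2, 0.3, -0.8]
width: -0.0003
grip_force: 0.0
time_s: 15.7
ee_pos: [0.4731, -0.0539, 0.1789]
tcp_rot: [2.226, 2.217, -0.0]
wrist_force: [0.4, -0.3, -0.3]
width: 0.0002
grip_force: 0.0
```

```bash
python3 -m creep '[[[0.35,-0.15,0],[0,0,0],0],[[0.35,-0.15,0],[0,0,0],0],[[0.33,-0.4,0],[0,0,0],0],[[0.33,-0.38,0],[0,0,0],0],[[0.33,-0.35,0],[0,0,0],0]]'
python3 -m creep '[[[0.45,-0.27,0],[0,0,0],0],[[0.45,-0.23,0],[0,0,0],0],[[0.45,-0.2,0],[0,0,0],0],[[0.4,-0.1,0],[0,0,0],0],[[0.4,-0.1,0],[0,0,0],0]]'
python3 -m creep '[[[0.35,0,0],[0,0,0],0],[[0.3,0,0],[0,0,0],0],[[0,0,0],[0,0,0],0]]'
python3 - <<'E'
from h import *
for c in("scene",):
    im=arm.get_image(c)
    cv2.imwrite("pics/scene5.png",im[150:350,150:430][:,:,::-1].repeat(2,0).repeat(2,1))
    print([(np.round(d["xyz"],3).tolist(),round(d["p"],2)) for d in arm.tip_of("red_case_push",c)[:2]])
E
```

```text
time_s: 16.32
ee_pos: [0.4297, -0.0034, 0.1788]
tcp_rot: [2.228, 2.215, -0.0]
wrist_force: [1.2, -0.8, -0.7]
width: 0.0001
grip_force: 0.2
time_s: 16.95
ee_pos: [0.4041, 0.0614, 0.1788]
tcp_rot: [2.228, 2.215, -0.0]
wrist_force: [1.3, -1.1, 0.3]
width: -0.0003
grip_force: 0.2
time_s: 17.32
ee_pos: [0.4043, 0.0807, 0.1787]
tcp_rot: [-2.227, -2.216, 0.0]
wrist_force: [-0.0, -0.4, -0.1]
width: 0.0002
grip_force: 0.0
[([0.378, 0.106, 0.167], 0.69), ([0.579, 0.42, -0.001], 0.42)]
```

View pics/scene5.png

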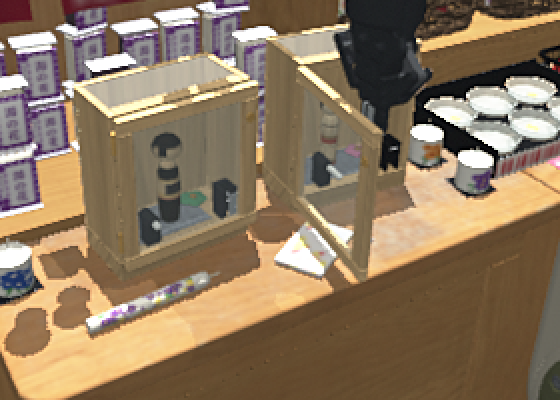

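The crop shows the red door at about 90°, free edge near (370,200). I nudge it a little farther, then retreat to the right.

```bash
python3 -m creep '[[[0.25,0,0],[0,0,0],0],[[0.2,0,0],[0,0,0],0],[[0,0,0],[0,0,0],0]]'
python3 -m creep '[[[-0.5,0,0],[0,0,0],0],[[-1,0,-0.3],[0,0,0],0],[[-1,0,-1],[0,0,0],0],[[-1,0,-1],[0,0,0],0],[[-1,-0.3,-0.5],[0,0,0],0]]'
python3 -m creep '[[[-1,-0.3,0],[0,0,0],0],[[-1,0,0],[0,0,0],0],[[-1,0,0],[0,0,0],0],[[-1,0,0],[0,0,0],0],[[0,0,0],[0,0,0],0]]'
python3 - <<'E'
from h import *
for c in("scene","top"):
    im=arm.get_image(c)
    if c=="scene": cv2.imwrite("pics/scene6.png",im[150:350,150:430][:,:,::-1].repeat(2,0).repeat(2,1))
    for n in("black_case_push","red_case_push","black_doll","red_doll","flat_sachet","stick_candle","purple_candle","orange_candle"):
        print(c,n,[(np.round(d["xyz"],3).tolist(),round(d["p"],2)) for d in arm.tip_of(n,c)[:1]])
E
```

```text
time_s: 17.8
ee_pos: [0.4043, 0.094, 0.1787]
tcp_rot: [-2.227, -2.215, 0.0]
wrist_force: [-0.4, -0.2, -0.5]
width: -0.0001
grip_force: 0.0
time_s: 18.42
ee_pos: [0.395, -0.0435, 0.2644]
tcp_rot: [2.227, 2.212, 0.001]
wrist_force: [0.8, 0.1, -1.3]
width: -0.0004
grip_force: 0.0
time_s: 19.05
ee_pos: [0.3843, -0.1636, 0.2626]
tcp_rot: [2.232, 2.21, -0.001]
wrist_force: [-0.6, 0.7, -0.7]
width: 0.0002
grip_force: 0.0
scene black_case_push [([0.524, 0.157, 0.17], 0.91)]
scene red_case_push [([0.38, 0.122, 0.166], 0.87)]
scene black_doll [([0.383, 0.121, 0.166], 0.39)]
scene red_doll []
scene flat_sachet [([0.469, 0.096, -0.003], 0.84)]
scene stick_candle [([0.47, 0.299, -0.002], 0.74)]
scene purple_candle [([0.482, -0.167, 0.004], 0.72)]
scene orange_candle [([0.57, -0.159, -0.0], 0.88)]
top black_case_push []
top red_case_push []
top black_doll []
top red_doll []
top flat_sachet []
top stick_candle [([0.469, 0.299, -0.0], 0.6)]
top purple_candle []
top orange_candle []
```

View pics/scene6.png

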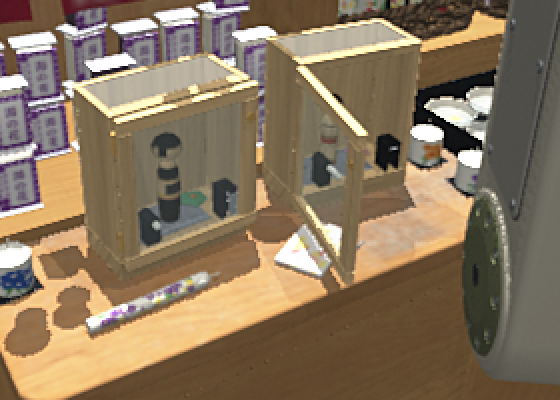

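The crop shows the black case shut and the red door wide open at about 1.7 rad, free edge near (355,210). Both dolls are standing, and the goods around them haven't moved. I'm handing in.

```bash
python3 -c "
from bench import arm
print(arm.hand_in())"
```

```text
the job is handed in; nothing more can be done
None
```

The black doll's door is shut and held by its catch, the red-banded doll's door was then released and pushed open to about 1.7 rad, and both dolls and the goods stayed put; the job was handed in at about 20 s, though shutting the black door touched it with the finger linkage and the last press there reached about 27 N along the push, more than gentle.

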